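# Set a rib plate in the tack-weld jig

### The job

Fit the blue rib plate into the slot of the green and yellow welding jig: with its top leaning towards the jig's open front, put its lower edge in the slot in front of the two overhanging lips, then straighten it upright under the lips and let go. It must stay standing on edge on the slot floor, back against or close to the posts. Leave the red rib plate standing where it is.

Things in the scene. Friction and masses are not known exactly. Their poses are not given: they have to be found in the camera images.
- blue_mid (a point): Centre of the blue rib plate: flat, loose, 8 mm thick (x), 150 long (y), 90 high (z, up), 0.2 to 0.4 kg, both faces alike. It starts upright on edge in a low stand, its top 100 mm above the table. Grip it from above across its thickness, mid-length, above half height (some 20 mm below its top edge).
- blue_foot (a point): Middle of the blue plate's lower edge, 45 mm below its centre, same axes. At the start it stands in a groove 11 mm wide, 14 deep, between two grey strips 110 mm long whose tops are 24 mm above the table (base 70 x 110 mm): lift it straight out.
- slot (a point): Centre of the jig's slot floor, 12 mm above the table; jig fixed. z up, y along slot, x from open front (robot side) to back. Slot: x -9 to 9 mm, y -84 to 84. Bars either side 18 high, the front bevelled (mouth from x -19). Yellow posts at |y| 48 to 84 face x = 9; their lips, 10 thick, underside 102 above the floor, overhang to x -13: enter tilted 20 to 30 deg, top to -x, slanting down along the plate.
- red_mid (a point): Centre of the red rib plate: same size and same kind of stand as the blue one. To be left alone where it stands.
Things that resemble listed ones, but are neither listed nor needed, are in the scene too. Of the things like the part that bears blue_mid, leave any that is turquoise; of the rest the larger one is meant.

How it is judged:
By the outcome, as a careful person would: the job done as asked, in the order asked, and still so for the second after the job is handed in, with the robot touching nothing.
It also fails if it takes over 45 s, if anything falls off the work surface, if the arm or the gripper's body presses on something with over 40 N, if the wrist force passes 120 N, or if a joint passes its speed limit or range.

### The arm

A 6-joint arm with a two-finger parallel gripper is mounted at the origin on the work surface. World frame = base frame: x ahead of the robot, y to its left, z up, the work surface at z = 0. Lengths are in mm, angles in degrees, forces in N, time in s.
With the tool pointing down it reaches from about 300 to 850 mm from the base axis. Payload 4.2 kg.
Tool frame: the origin (TCP) lies between the finger pads; the fingertips stand 14 mm ahead of it and the grasp point (between the pads) lies 5 mm behind it (env.finger_overhang is the distance from the TCP to the fingertips, in mm); z points along the fingers, y is the line along which they close (so a half turn about z gives the same grasp; the last joint's range is limited). The gripper opens to 91 mm and grips with 3 to 60 N. Pads are 32 mm wide; open, the fingers measure 118 mm over their backs; the gripper's body (76 mm by 178 mm) begins 60 mm behind the grasp point.
Start: joints at [-77.464, 18.312, 89.639, -0, 72.044, -1.146], TCP at [136.011, -558.697, 227.976] pointing down, gripper open.
Joint ranges: [-177.97, 177.97], [-48.28, 115.42], [12.27, 149.76], [-77.06, 257.06], [2.81, 150.46], [-146.56, 146.56]. Speed limits (degrees/s): [147.25, 147.25, 180, 180, 180, 180].

### API

Orientations are given as [roll, pitch, yaw] about the fixed x, y, z axes, in that order (R = Rz(yaw) Ry(pitch) Rx(roll)).
In Python, from workcell import status, cams, env, finder gives the robot as it stands.
- The arm moves only by the tool apply_moves, never from a script. Its argument "increments" is a list of rows, each a list of 7 numbers: the opening, from -1 (shut) to 1 (fully open), then the shift along the world's x, y, z in m, then the turn, a rotation vector about the world's x, y, z in degrees. In form: [[gripper, x, y, z, ax, ay, az], ...]. A call has 1 to 5 rows; each row shifts and turns the commanded pose from where the row before left it; what a row does not reach is not made up. A row lasts 1/12 s, in which the tool goes at most 41.7 mm and 7.16 degrees, less where a joint would pass 70% of its speed; a pose out of reach is approached as far as the arm can. A call with a gripper value outside its range is refused whole. The fingers move at their own pace and stop on an object; "newtons" is the grip in N (left out, the last holds). Time passes only in rows, so rows that do not move let the fingers close. It gives the time, the measured TCP pose, the force, the opening and the grip force at its end, in the units of the state.
- status.state(): the state, without advancing time (a new reading comes with each control period).
- cams.grab_frame(name): name is "side" or "top" or "wrist"; returns a dict with "color" (480x640x3 uint8, red, green, blue), "intrinsics" (3x3 intrinsics, pixels), "R" (3x3) and "t" (3): a world point X has camera coordinates R X + t. Camera axes: x right, y down, z forward; pixel columns grow to the right and rows downward; lengths in mm; the calibration is good to about 2 mm. A picture is of the moment at which its call begins. There is no depth.
- env.job_done(): hands the job in; it is judged then, once.
Trained networks look in the newest picture that a camera, given by its name, has taken for a name from the list of things; names that differ only in an ending like _2 or _b are one class to them, and where a whole thing is asked for, a point or a joint stands for the part that bears it (a point fixed in the world has none). Each returns a list of dicts, best first, with "score" (0 to 1); they miss things now and then, are a little off and sometimes report something else, mostly with a low value. They report only what shows in the picture. A call takes as long as a camera call. They do not tell look-alikes from the thing itself.
- finder.boxes_of(query, camera): "rect" ([left, top, width, height] in pixels, round what is visible of it).
- finder.trace(query, camera): "pixels" (480x640 bool, what is visible of it) and "rect" ([left, top, width, height] in pixels, round what is visible of it).
The state is a dict: "time_s": time; "qpos": joint angles; "qvel": joint speeds; "effort": joint torques, N m; "ee_pos": TCP position; "ee_rot": TCP orientation; "force": force on the tool from outside, world axes, zero at the start; "torque": the same for the moment, N m; "gripper_width": finger opening in mm; "gripper_force": force on a finger pad.
Only numpy, scipy, OpenCV 4.12 (cv2) and the standard library are available. Lean on these libraries where they do the work, as an engineer would, in place of code of your own. Each camera call takes 0.05 s, during which the arm holds its last target. There are 200 camera calls.

## Working session

There is one attempt and no reset: what is moved stays moved. The work goes in short steps, Python scripts to look and compute and a tool call to move; the robot and the scene stay as the last step left them, time stands still between calls to the robot, and variables do not carry over. Pictures are saved under pics/ and viewed, at most 10 in all, crops included, and the job is handed in when it is done.

Besides the shell and the picture viewer there is one more tool, called as name(argument=value, ...), one argument or row to a line, values as JSON. apply_moves: Moves the arm, as the interface text tells. Its arguments: {"type":"object","properties":{"increments":{"type":"array","items":{"type":"array","items":{"type":"number"}}},"newtons":{"type":"number"}},"required":["increments"]}

```bash
mkdir -p pics
cat > h.py <<'E'
import numpy as np, cv2
from workcell import status, cams, env, finder
def save(name, path):
    f=cams.grab_frame(name); cv2.imwrite(path, f["color"][:,:,::-1]); return f
def ray(f,u,v):
    d=f["R"].T@np.linalg.solve(f["intrinsics"],[u,v,1.]); c=-f["R"].T@f["t"]; return c,d
def onz(f,u,v,z):
    c,d=ray(f,u,v); return c+d*(z-c[2])/d[2]
def proj(f,X):
    X=np.atleast_2d(X)@f["R"].T+f["t"]; p=X@f["intrinsics"].T; return p[:,:2]/p[:,2:]
E
python3 - <<'E'
from h import *
np.set_printoptions(precision=1,suppress=True)
ims=[]
for c in ("top","side"):
    f=save(c,f"pics/{c}0.png"); ims.append(f["color"])
    print(c,-f["R"].T@f["t"])
    for q in ("blue_mid","slot","red_mid"):
        for d in finder.boxes_of(q,c): print(c,q,d)
print(status.state())
E
```

```text
top [ 331.1  -45.2 1044.8]
top blue_mid {'rect': [385.6, 230.6, 88.6, 13.8], 'score': 0.73}
top blue_mid {'rect': [417.4, 299.2, 53.3, 21.1], 'score': 0.53}
top slot {'rect': [234.3, 186.6, 112.6, 76.6], 'score': 0.63}
top red_mid {'rect': [96.9, 251.6, 97.6, 17.1], 'score': 0.86}
side [ 352.5 -775.9  690.2]
side blue_mid {'rect': [439.8, 319.7, 65.8, 98.9], 'score': 0.9}
side blue_mid {'rect': [269.4, 322.4, 35.4, 67.2], 'score': 0.71}
side blue_mid {'rect': [351.3, 267.5, 29.9, 102.2], 'score': 0.6}
side blue_mid {'rect': [302.4, 167.4, 89.2, 112.5], 'score': 0.23}
side slot {'rect': [303.5, 167.0, 87.6, 111.0], 'score': 0.79}
side red_mid {'rect': [278.9, 126.1, 18.8, 62.3], 'score': 0.75}
{'time_s': 0.4, 'qpos': array([-77.5,  18.3,  89.6,   0. ,  72. ,  -1.1]), 'qvel': array([ 0. , -0.1, -0. ,  0.1, -0. ,  0.1]), 'effort': array([ -0. , -41.2, -23.2,   0.1,   0. ,  -0. ]), 'ee_pos': array([ 136. , -558.6,  227.9]), 'ee_rot': array([-180. ,   -0. ,   13.7]), 'force': array([-0.1,  0.5, -0.5]), 'torque': array([ 0., -0.,  0.]), 'gripper_force': 0.0, 'gripper_width': 91.44941420893333}
```

View pics/top0.png

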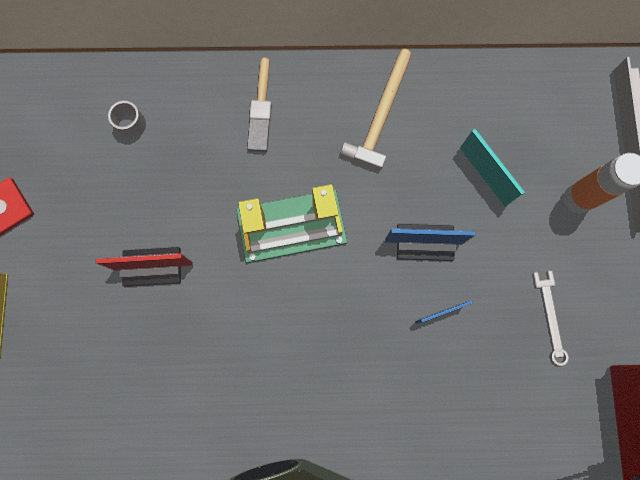

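View pics/side0.png

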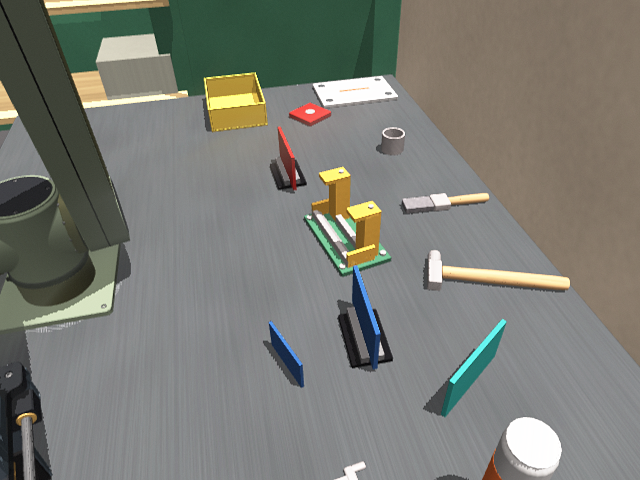

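Top picture: blue plate in its stand at (430,237), small blue look-alike at (445,312), turquoise plate at (492,167); jig at (290,225), red plate in its stand at (145,262). By the description, I choose the larger, non-turquoise blue one, the one in the stand (430,237). Next is a close crop to check this.

Run:
```python
from h import *
np.set_printoptions(precision=1,suppress=True)
f=save("top","pics/top1.png"); im=f["color"][:,:,::-1]
crop=im[170:275,225:485]; 
cv2.imwrite("pics/crop1.png",cv2.resize(crop,None,fx=3.07,fy=3.07,interpolation=cv2.INTER_CUBIC))
print(f["intrinsics"], f["R"])
for q in ("blue_mid","slot"):
    for d in finder.trace(q,"top"):
        m=d["pixels"].astype(np.uint8); c=max(cv2.findContours(m,0,1)[0],key=cv2.contourArea)
        r=cv2.minAreaRect(c); b=cv2.boxPoints(r); print(q,d["score"],r); print(b)
        for z in (0,12,55,100): print(z,[onz(f,*p,z)[:2] for p in b])
```

```text
[[542.8   0.  319.6]
 [  0.  542.8 240.2]
 [  0.    0.    1. ]] [[-0.  -1.   0. ]
 [-1.   0.  -0.2]
 [ 0.2 -0.  -1. ]]
blue_mid 0.81 ((489.76171875, 167.72084045410156), (81.20614624023438, 25.904930114746094), 52.88313674926758)
[[454.9 143.2]
 [475.6 127.5]
 [524.6 192.3]
 [503.9 207.9]]
0 [array([ 735. , -338.9]), array([ 768.2, -383.6]), array([ 628.9, -471.9]), array([ 597.3, -427.6])]
12 [array([ 730.3, -335.5]), array([ 763.2, -379.7]), array([ 625.5, -467. ]), array([ 594.3, -423.2])]
55 [array([ 713.7, -323.4]), array([ 745.2, -365.8]), array([ 613.3, -449.5]), array([ 583.3, -407.5])]
100 [array([ 696.3, -310.7]), array([ 726.4, -351.2]), array([ 600.4, -431.1]), array([ 571.8, -391. ])]
blue_mid 0.61 ((429.493408203125, 236.65188598632812), (88.69881439208984, 14.98584270477295), 2.4895529747009277)
[[384.9 242.2]
 [385.5 227.2]
 [474.1 231.1]
 [473.5 246.1]]
0 [array([ 531.6, -187.2]), array([ 561.7, -189.7]), array([ 551.1, -364.6]), array([ 521.1, -361.1])]
12 [array([ 529.3, -185.6]), array([ 559.1, -188.1]), array([ 548.6, -360.9]), array([ 518.9, -357.5])]
55 [array(
[... 651 characters left out ...]
33.1]), array([ 369.5, -231.2])]
100 [array([ 373.8, -220.8]), array([ 407.5, -318.2]), array([ 401.4, -320.1]), array([ 367.8, -222.7])]
slot 0.94 ((290.6022033691406, 223.421142578125), (61.01462936401367, 102.92249298095703), 78.90628051757812)
[[234.2 203.4]
 [335.2 183.6]
 [347.  243.5]
 [246.  263.3]]
0 [array([615.1, 109. ]), array([652.9, -92.6]), array([ 530.4, -112.7]), array([494.4,  84.8])]
12 [array([611.8, 107.2]), array([649.2, -92.1]), array([ 528.1, -111.9]), array([492.5,  83.3])]
55 [array([600.1, 100.9]), array([636. , -90.1]), array([ 519.9, -109.2]), array([485.8,  77.9])]
100 [array([587.9,  94.2]), array([622.1, -88.1]), array([ 511.3, -106.2]), array([478.8,  72.3])]
```

View pics/crop1.png

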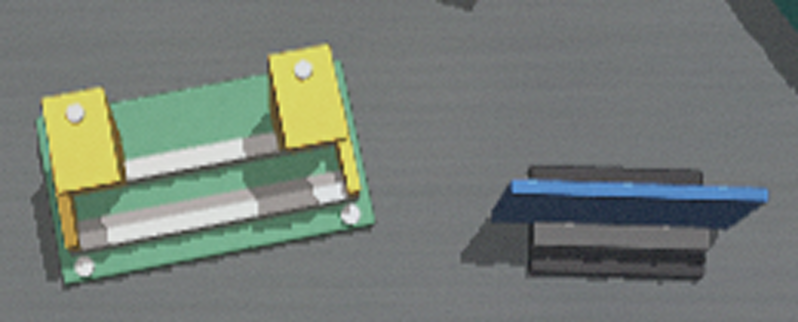

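Crop: the large blue plate stands in the dark stand, its top face running from crop (512,185) to (767,198). The jig's lip fronts have their outer corners at crop (62,193) and (347,138). The choice is confirmed.

Run:
```python
from h import *
np.set_printoptions(precision=1,suppress=True)
f=cams.grab_frame("top")
P=lambda u,v,z: onz(f,225+u/3.07-.3,170+v/3.07-.3,z)
a=(P(512,182,100)+P(511,192,100))/2; b=(P(767,191,100)+P(766,202,100))/2
print("blue",a,b,(a+b)/2,np.degrees(np.arctan2(-(a-b)[0],(a-b)[1])),np.linalg.norm(a-b))
l=P(62,193,124); r=P(347,138,124)
yaw=np.arctan2(-(l-r)[0],(l-r)[1]); X=np.array([np.cos(yaw),np.sin(yaw)])
print("jig lips",l,r,np.degrees(yaw),np.linalg.norm(l-r),"slot",(l+r)[:2]/2+13*X)
# base corners
for p in [(37,120),(340,62),(372,222),(66,284)]: print(P(*p,12)[:2])
# lip back outer corners
print(P(42,98,124),P(330,45,124))
```

```text
blue [ 533.3 -186.   100. ] [ 525.3 -334.1  100. ] [ 529.3 -260.   100. ] -3.109898294368646 148.32482809734597
jig lips [528.8  71.6 124. ] [558.2 -90.  124. ] 10.29726267689883 164.2613913847392 slot [556.3  -6.9]
[600.8 102.2]
[636.2 -92.2]
[ 531.  -109.9]
[494.6  82.9]
[584.4  83.5 124. ] [613.4 -81.6 124. ]
```

apply_moves(
  increments=[
    [1,0.02,0.033,0.01,0,0,7],
    [1,0.02,0.033,0.01,0,0,7],
    [1,0.02,0.033,0.01,0,0,7],
    [1,0.02,0.033,0.01,0,0,7],
    [1,0.02,0.033,0.01,0,0,7],
  ],
)

```text
time_s: 1.02
ee_pos: [236.5, -392.1, 278.4]
ee_rot: [180.0, -0.0, 49.0]
force: [1.0, 0.1, 0.2]
gripper_width: 91.2
gripper_force: 0.0
```

apply_moves(
  increments=[
    [1,0.035,0.018,-0.004,0,0,7],
    [1,0.035,0.018,-0.004,0,0,7],
    [1,0.035,0.018,-0.004,0,0,7],
    [1,0.035,0.018,-0.004,0,0,7],
    [1,0.035,0.018,-0.004,0,0,7],
  ],
)

```text
time_s: 1.43
ee_pos: [412.5, -302.4, 258.2]
ee_rot: [180.0, 0.0, 84.0]
force: [-0.0, -1.4, -0.4]
gripper_width: 91.4
gripper_force: 0.0
```

apply_moves(
  increments=[
    [1,0.0295,0.011,-0.0095,0,0,1],
    [1,0.0295,0.011,-0.0095,0,0,1],
    [1,0.0295,0.011,-0.0095,0,0,1],
    [1,0.0295,0.011,-0.0095,0,0,0.3],
    [1,0,0,0,0,0,0],
  ],
)

```text
time_s: 1.85
ee_pos: [532.9, -257.2, 217.4]
ee_rot: [-180.0, -0.1, 87.2]
force: [0.3, -0.0, -0.3]
gripper_width: 91.2
gripper_force: 0.0
```

Run:
```python
from h import *
np.set_printoptions(precision=1,suppress=True)
f=save("wrist","pics/w1.png"); s=status.state(); print(s["time_s"],s["ee_pos"],s["ee_rot"],s["qpos"],s["force"])
print(proj(f,[[533.3,-186,100],[525.3,-334.1,100],[529.3,-260,100]]))
for d in finder.trace("blue_mid","wrist"): print(d["rect"],d["score"])
```

```text
1.9 [ 530.6 -258.3  218.2] [-179.9   -0.1   87.2] [-27.1  20.1  88.4   0.   71.6 -24.3] [-0.2  0.4 -0.3]
[[318.8 148.1]
 [318.5 322.9]
 [318.6 241.8]]
[147.9, 207.5, 60.3, 81.5] 0.96
[386.7, 288.9, 118.7, 104.6] 0.78
[310.7, 152.1, 17.1, 171.9] 0.56
```

View pics/w1.png

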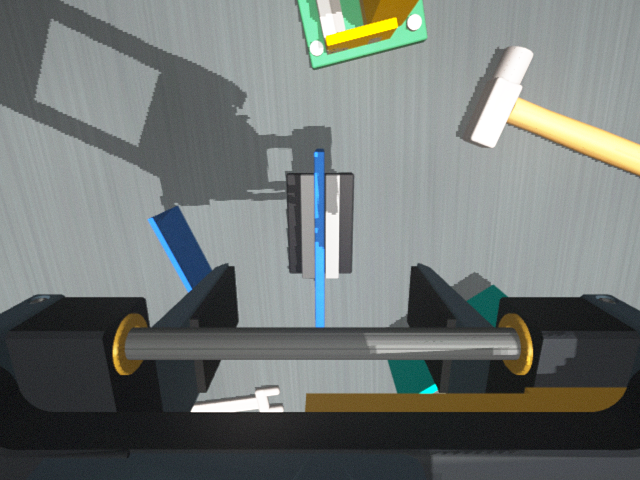

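The wrist picture shows the plate's top edge upright at column 319, rows 150–327, which matches the prediction (319, 148–323). The grip line is centred, so I descend.

apply_moves(
  increments=[
    [1,0,0,-0.035,0,0,0],
    [1,0,0,-0.035,0,0,0],
    [1,0,0,-0.035,0,0,0],
    [1,0,0,-0.025,0,0,0],
    [1,0,0,-0.015,0,0,0],
  ],
  newtons=30,
)

```text
time_s: 2.37
ee_pos: [526.2, -259.7, 72.7]
ee_rot: [-179.8, -0.1, 86.9]
force: [-1.1, -0.1, 0.1]
gripper_width: 91.4
gripper_force: 0.0
```

apply_moves(
  increments=[
    [0,0,0,0,0,0,0],
    [-0.5,0,0,0,0,0,0],
    [-1,0,0,0,0,0,0],
    [-1,0,0,0,0,0,0],
    [-1,0,0,0,0,0,0],
  ],
  newtons=30,
)

```text
time_s: 2.78
ee_pos: [529.7, -260.3, 76.7]
ee_rot: [179.8, 0.1, 87.0]
force: [-0.1, 0.2, 0.3]
gripper_width: 60.6
gripper_force: 0.0
```

apply_moves(
  increments=[
    [-1,0,0,0,0,0,0],
    [-1,0,0,0,0,0,0],
    [-1,0,0,0,0,0,0],
    [-1,0,0,0,0,0,0],
  ],
)

```text
time_s: 3.12
ee_pos: [529.0, -259.7, 75.1]
ee_rot: [180.0, 0.0, 87.0]
force: [0.0, -0.3, -0.4]
gripper_width: 34.2
gripper_force: 0.0
```

apply_moves(
  increments=[
    [-1,0,0,0,0,0,0],
    [-1,0,0,0,0,0,0],
    [-1,0,0,0,0,0,0],
    [-1,0,0,0,0,0,0],
    [-1,0,0,0,0,0,0],
  ],
)

```text
time_s: 3.53
ee_pos: [529.2, -259.7, 74.9]
ee_rot: [180.0, 0.0, 87.0]
force: [-0.2, 0.8, 0.5]
gripper_width: 8.0
gripper_force: 30.0
```

apply_moves(
  increments=[
    [-1,0,0,0,0,0,0],
    [-1,0,0,0,0,0,0],
  ],
)

```text
time_s: 3.7
ee_pos: [529.2, -259.7, 74.9]
ee_rot: [180.0, 0.0, 87.0]
force: [1.1, -0.1, -2.9]
gripper_width: 7.7
gripper_force: 30.0
```

apply_moves(
  increments=[
    [-1,0,0,0.006,0,0,0],
    [-1,0,0,0.012,0,0,0],
    [-1,0,0,0.025,0,0,0],
    [-1,0,0,0.035,0,0,0],
    [-1,0,0,0.035,0,0,0],
  ],
)

```text
time_s: 4.12
ee_pos: [527.5, -259.0, 188.1]
ee_rot: [-179.7, -0.1, 87.0]
force: [1.2, 0.3, -2.8]
gripper_width: 7.9
gripper_force: 30.0
```

apply_moves(
  increments=[
    [-1,-0.005,0.02,0.025,0,0,2],
    [-1,-0.008,0.036,0.017,0,0,3],
    [-1,-0.008,0.038,0,0,0,3],
    [-1,-0.008,0.038,0,0,0,3],
    [-1,-0.008,0.038,0,0,0,2.4],
  ],
)

```text
time_s: 4.53
ee_pos: [490.5, -88.3, 230.3]
ee_rot: [-179.9, -0.0, 100.5]
force: [0.1, 0.5, -3.0]
gripper_width: 8.0
gripper_force: 30.0
```

apply_moves(
  increments=[
    [-1,-0.006,0.035,0,0,0,0],
    [-1,-0.006,0.025,0,0,0,0],
    [-1,0,0.01,0,0,0,0],
    [-1,0,0,0,0,0,0],
    [-1,0,0,0,0,0,0],
  ],
)

```text
time_s: 4.95
ee_pos: [479.9, -20.0, 230.0]
ee_rot: [-180.0, 0.1, 100.5]
force: [-0.5, -0.5, -3.3]
gripper_width: 7.7
gripper_force: 30.0
```

Run:
```python
from h import *
np.set_printoptions(precision=1,suppress=True)
f=save("wrist","pics/w2.png"); s=status.state(); print(s["time_s"],s["ee_pos"],s["ee_rot"],s["qpos"],s["force"],s["gripper_width"])
yaw=np.radians(10.4);X=np.array([np.cos(yaw),np.sin(yaw),0]);Y=np.array([-X[1],X[0],0]);O=np.array([556.3,-6.9,12])
for p in [(-13,48,112),(-13,84,112),(-13,-48,112),(-13,-84,112),(-9,84,0),(-9,-84,0)]: print(p,proj(f,O+p[0]*X+p[1]*Y+[0,0,p[2]]))
```

```text
5.0 [480.1 -20.5 230. ] [-180.     0.1  100.4] [ -3.8   9.7 101.1  -0.1  69.2 -14.1] [-0.4 -0.5 -2.3] 7.923140966616659
(-13, 48, 112) [[409.8 181.6]]
(-13, 84, 112) [[413.3 131. ]]
(-13, -48, 112) [[401.5 298.9]]
(-13, -84, 112) [[398.8 337.4]]
(-9, 84, 0) [[390.1 132.6]]
(-9, -84, 0) [[382.1 284.3]]
```

View pics/w2.png

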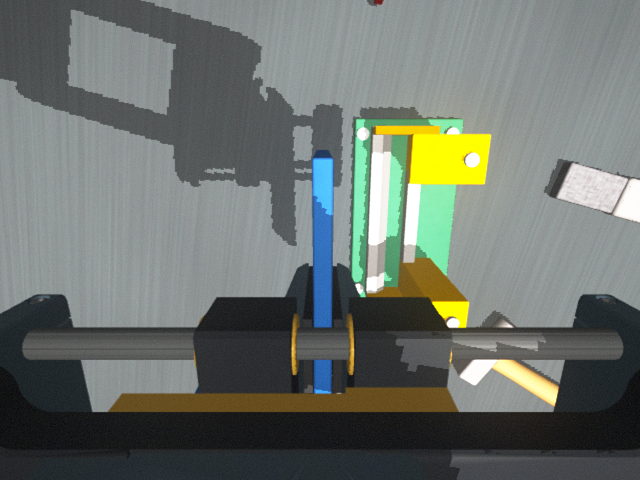

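Wrist picture: the blue plate is held at column 322. The near lip's front edge runs about (412,134)–(411,184), against a prediction of (413,131)–(410,182). That puts the jig about 2 mm towards −y and the yaw within a degree or so. I zoom once to settle x and yaw.

Run:
```python
import cv2
im=cv2.imread("pics/w2.png")[112:312,345:475]
cv2.imwrite("pics/w2c.png",cv2.resize(im,None,fx=3,fy=3,interpolation=cv2.INTER_CUBIC))
```

```text
(no output)
```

View pics/w2c.png

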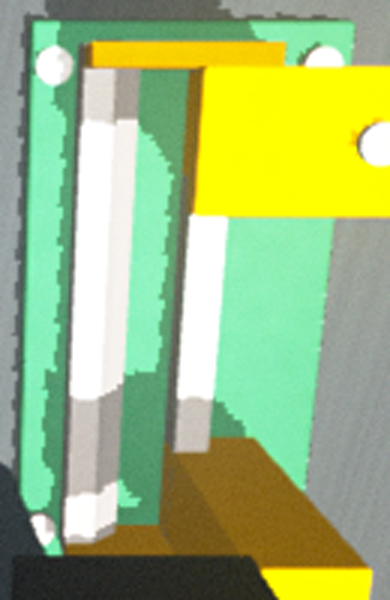

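apply_moves(
  increments=[
    [-1,0,0,0,0.9,-4.92,0],
    [-1,0,0,0,0.9,-4.92,0],
    [-1,0,0,0,0.9,-4.92,0],
    [-1,0,0,0,0.9,-4.92,0],
    [-1,0,0,0,0.9,-4.92,0],
  ],
)

```text
time_s: 5.42
ee_pos: [479.9, -21.4, 230.1]
ee_rot: [154.8, 0.1, 100.3]
force: [0.3, 1.4, -3.2]
gripper_width: 8.0
gripper_force: 30.0
```

apply_moves(
  increments=[
    [-1,0.002,-0.001,-0.02,0,0,0],
    [-1,0.003,-0.001,-0.02,0,0,0],
    [-1,0.002,-0.0005,-0.016,0,0,0],
    [-1,0,0,0,0,0,0],
    [-1,0,0,0,0,0,0],
  ],
)

```text
time_s: 5.83
ee_pos: [486.6, -23.3, 173.2]
ee_rot: [155.1, -0.0, 100.3]
force: [0.1, 0.0, -3.7]
gripper_width: 8.1
gripper_force: 30.0
```

Run:
```python
from h import *
np.set_printoptions(precision=1,suppress=True)
f=save("side","pics/s2.png"); s=status.state(); print(s["time_s"],s["ee_pos"],s["ee_rot"],s["qpos"],s["force"])
im=f["color"][130:300,230:430,::-1]
cv2.imwrite("pics/s2c.png",cv2.resize(im,None,fx=3.4,fy=3.4,interpolation=cv2.INTER_CUBIC))
```

```text
5.8833 [487.4 -23.2 174.4] [155.    0.  100.3] [ -9.5   3.3 122.7  15.9  31.3 -31.8] [ 0.5  0.  -3. ]
```

View pics/s2c.png

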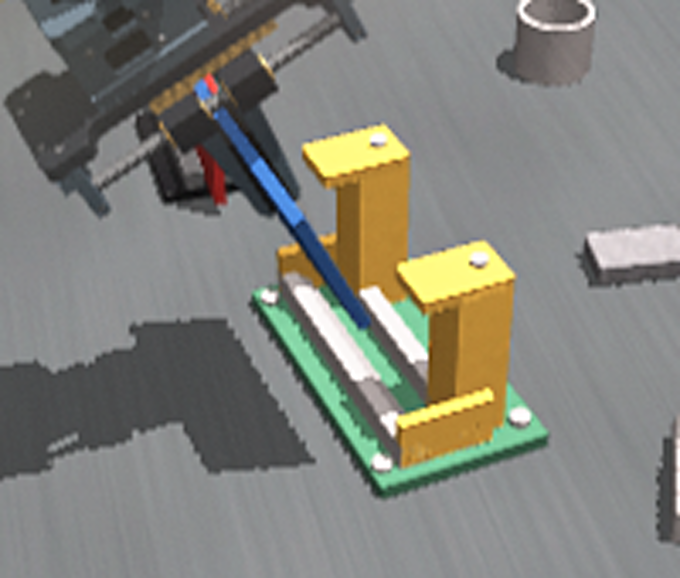

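Side crop: the plate is held tilted, top towards the robot, lower end near (360,320), above the jig and in front of the lips. I slide it down along the plate.

apply_moves(
  increments=[
    [-1,0.0083,0.0015,-0.0181,0,0,0],
    [-1,0.0083,0.0015,-0.0181,0,0,0],
    [-1,0.0083,0.0015,-0.0181,0,0,0],
    [-1,0.0083,0.0015,-0.0181,0,0,0],
    [-1,0,0,0,0,0,0],
  ],
)

```text
time_s: 6.3
ee_pos: [520.7, -16.2, 100.0]
ee_rot: [155.1, -0.1, 100.4]
force: [-0.4, 0.3, -3.8]
gripper_width: 7.6
gripper_force: 30.0
```

apply_moves(
  increments=[
    [-1,0.0033,0.0006,-0.0073,0,0,0],
    [-1,0.0033,0.0006,-0.0073,0,0,0],
    [-1,0.0025,0.0005,-0.0055,0,0,0],
    [-1,0,0,0,0,0,0],
    [-1,0,0,0,0,0,0],
  ],
)

```text
time_s: 6.72
ee_pos: [529.4, -14.5, 81.7]
ee_rot: [155.0, 0.0, 100.4]
force: [-0.2, -0.6, -3.0]
gripper_width: 8.2
gripper_force: 30.0
```

Run:
```python
from h import *
np.set_printoptions(precision=1,suppress=True)
f=save("side","pics/s3.png"); s=status.state(); print(s["time_s"],s["ee_pos"],s["ee_rot"],s["qpos"],s["force"])
im=f["color"][130:300,230:430,::-1]
cv2.imwrite("pics/s3c.png",cv2.resize(im,None,fx=3.4,fy=3.4,interpolation=cv2.INTER_CUBIC))
```

```text
6.7667 [529.4 -14.5  81.9] [155.    0.  100.4] [ -7.3  15.  125.8  26.2  16.9 -41.3] [ 0.7 -0.1 -2.8]
```

View pics/s3c.png

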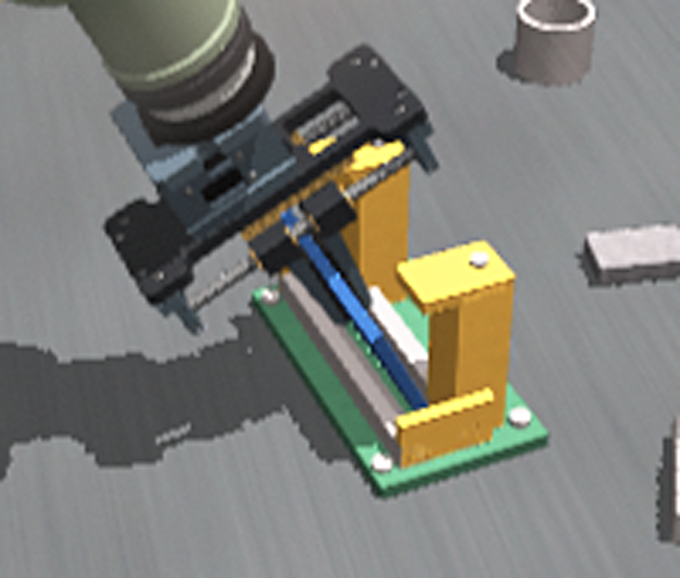

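Side crop: the lower edge is inside the slot mouth, in front of the lips, ending at about (415,405). No contact force yet. I go on down.

apply_moves(
  increments=[
    [-1,0.0017,0.0003,-0.0036,0,0,0],
    [-1,0.0016,0.0003,-0.0036,0,0,0],
    [-1,0,0,0,0,0,0],
  ],
)

```text
time_s: 7.02
ee_pos: [532.6, -13.8, 73.8]
ee_rot: [155.0, -0.0, 100.4]
force: [0.2, -1.0, -3.3]
gripper_width: 7.9
gripper_force: 30.0
```

apply_moves(
  increments=[
    [-1,0.0052,0.001,0.0019,-0.9,4.92,0],
    [-1,0.0053,0.001,0.0014,-0.9,4.92,0],
    [-1,0,0,0,0,0,0],
  ],
)

```text
time_s: 7.27
ee_pos: [543.9, -10.7, 77.7]
ee_rot: [163.7, -0.2, 100.7]
force: [-3.5, -0.4, -4.8]
gripper_width: 7.6
gripper_force: 30.0
```

apply_moves(
  increments=[
    [-1,0,0,0,0,0,0],
    [-1,0.0054,0.001,0.0009,-0.9,4.92,0],
    [-1,0,0,0,0,0,0],
  ],
)

```text
time_s: 7.52
ee_pos: [548.9, -9.1, 78.3]
ee_rot: [168.5, -0.3, 100.6]
force: [-0.2, 0.8, -3.4]
gripper_width: 7.5
gripper_force: 30.0
```

apply_moves(
  increments=[
    [-1,0.0055,0.001,0.0004,-0.9,4.92,0],
    [-1,0,0,0,0,0,0],
    [-1,0.0056,0.001,-0.0001,-0.9,4.92,0],
    [-1,0,0,0,0,0,0],
    [-1,0,0,0,0,0,0],
  ],
)

```text
time_s: 7.93
ee_pos: [558.6, -6.8, 77.2]
ee_rot: [178.4, -0.4, 100.5]
force: [0.2, -0.5, -3.7]
gripper_width: 8.3
gripper_force: 30.0
```

Run:
```python
from h import *
np.set_printoptions(precision=1,suppress=True)
s=status.state(); print(s["time_s"],s["ee_pos"],s["ee_rot"],s["qpos"],s["force"],s["torque"])
p=s["ee_pos"]-[557.5,-9.2,12]; y=np.radians(10.4); print("jig",p[0]*np.cos(y)+p[1]*np.sin(y),-p[0]*np.sin(y)+p[1]*np.cos(y),p[2])
```

```text
7.9333 [558.6  -6.8  77.2] [178.4  -0.4 100.5] [ -2.3  24.1 104.9   1.   49.6 -13.5] [ 0.2 -0.5 -3.7] [-0. -0. -0.]
jig 1.497210614696134 2.1779717986175973 65.24277003484823
```

apply_moves(
  increments=[
    [-1,0.0018,0.0003,0.0003,-0.7,1.5,0],
    [-1,0,0,0,0,0,0],
    [-1,0,0,0,0,0,0],
  ],
)

```text
time_s: 8.18
ee_pos: [560.0, -6.8, 78.2]
ee_rot: [-180.0, 0.0, 100.5]
force: [0.1, 0.5, -3.1]
gripper_width: 8.0
gripper_force: 30.0
```

apply_moves(
  increments=[
    [-1,0,0,-0.001,0,0,0],
    [-1,0,0,0,0,0,0],
    [-1,0,0,0,0,0,0],
  ],
)

```text
time_s: 8.43
ee_pos: [559.9, -7.0, 77.4]
ee_rot: [-179.9, 0.1, 100.5]
force: [-0.4, 0.3, -2.4]
gripper_width: 8.0
gripper_force: 30.0
```

apply_moves(
  increments=[
    [-1,0.001,0.0002,0,0,0,0],
    [-1,0,0,0,0,0,0],
    [-1,0.001,0.0002,0,0,0,0],
    [-1,0,0,0,0,0,0],
    [-1,0,0,0,0,0,0],
  ],
)

```text
time_s: 8.85
ee_pos: [561.5, -6.8, 77.4]
ee_rot: [-179.7, 0.1, 100.4]
force: [-4.1, -1.6, 1.2]
gripper_width: 7.7
gripper_force: 30.0
```

apply_moves(
  increments=[
    [-1,0,0,-0.0006,0,0,0],
    [-1,0,0,0,0,0,0],
    [-1,0,0,0,0,0,0],
  ],
)

```text
time_s: 9.1
ee_pos: [561.5, -6.8, 77.3]
ee_rot: [-179.7, 0.1, 100.4]
force: [-4.3, -1.9, 5.1]
gripper_width: 8.2
gripper_force: 30.0
```

Contact with the posts (about 4 N) and the floor (about 8 N). I release.

apply_moves(
  increments=[
    [-0.7,0,0,0,0,0,0],
    [-0.5,0,0,0,0,0,0],
    [-0.3,0,0,0,0,0,0],
    [-0.3,0,0,0,0,0,0],
    [-0.3,0,0,0,0,0,0],
  ],
)

```text
time_s: 9.52
ee_pos: [562.8, -6.5, 76.9]
ee_rot: [-179.9, 0.1, 100.5]
force: [1.3, 0.0, -0.5]
gripper_width: 31.8
gripper_force: 0.0
```

Run:
```python
from h import *
np.set_printoptions(precision=1,suppress=True)
f=save("wrist","pics/w4.png"); g=save("side","pics/s4.png"); s=status.state(); print(s["time_s"],s["ee_pos"],s["force"],s["gripper_width"])
a=cv2.resize(g["color"][130:300,230:430,::-1],(400,340)); b=cv2.resize(f["color"][:,:,::-1],(400,300))
cv2.imwrite("pics/c4.png",np.hstack([a,np.vstack([b,np.zeros((40,400,3),np.uint8)])]))
```

```text
9.6167 [562.6  -6.6  76.8] [-0.6  0.8 -0. ] 31.88396563100454
```

View pics/c4.png

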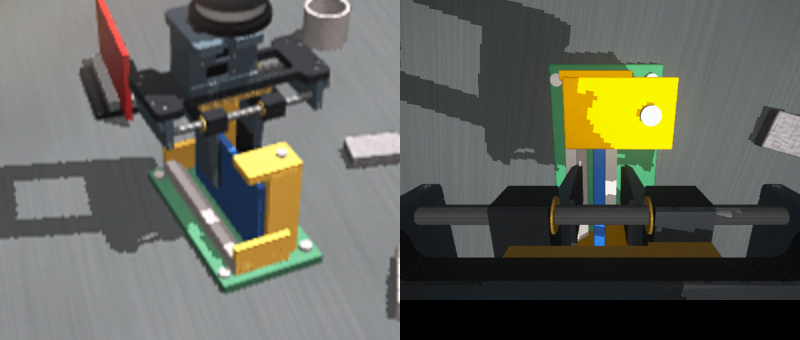

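The plate stands upright under both lips with the fingers clear on either side. I retreat straight up.

apply_moves(
  increments=[
    [-0.3,0,0,0.01,0,0,0],
    [-0.3,0,0,0.02,0,0,0],
    [-0.3,0,0,0.03,0,0,0],
    [-0.3,0,0,0.035,0,0,0],
    [-0.3,0,0,0.035,0,0,0],
  ],
)

```text
time_s: 10.03
ee_pos: [561.9, -6.6, 208.7]
ee_rot: [-179.8, 0.1, 100.5]
force: [0.7, -1.3, -0.8]
gripper_width: 32.0
gripper_force: 0.0
```

apply_moves(
  increments=[
    [-0.3,-0.02,0,0.03,0,0,0],
    [-0.3,-0.03,0,0.02,0,0,0],
    [-0.3,0,0,0,0,0,0],
    [-0.3,0,0,0,0,0,0],
    [-0.3,0,0,0,0,0,0],
  ],
)

```text
time_s: 10.45
ee_pos: [512.4, -6.6, 257.0]
ee_rot: [-179.9, 0.1, 100.5]
force: [-0.4, -1.1, 0.3]
gripper_width: 32.1
gripper_force: 0.0
```

Run:
```python
from h import *
np.set_printoptions(precision=1,suppress=True)
f=save("wrist","pics/w5.png"); g=save("side","pics/s5.png"); s=status.state(); print(s["time_s"],s["ee_pos"],s["force"],s["gripper_width"])
a=cv2.resize(g["color"][130:300,230:430,::-1],(400,340)); b=cv2.resize(f["color"][:,:,::-1],(400,300))
cv2.imwrite("pics/c5.png",np.hstack([a,np.vstack([b,np.zeros((40,400,3),np.uint8)])]))
```

```text
10.55 [512.5  -6.6 255.8] [ 0.2 -0.8 -0.2] 31.917390353136987
```

View pics/c5.png

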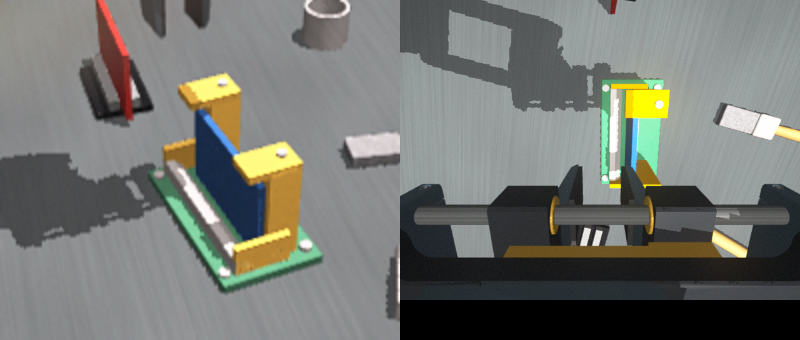

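The blue plate stands upright in the slot against the posts, under the lips. The red plate still stands in its stand, and the robot is clear.

```bash
python3 -c "
from workcell import env
print(env.job_done())"
```

```text
the job is handed in; nothing more can be done
None
```

The blue rib plate stands upright on the jig's slot floor, back against the posts under the lips; it is released, the red plate was left alone, and the job was handed in at about 10.6 s.

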